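# Slide the block tray down the step into its parking bay

### The arm

A 7-joint arm with a two-finger parallel gripper is mounted at the origin on the work surface. World frame = base frame: x ahead of the robot, y to its left, z up, the work surface at z = 0. Lengths are in mm, angles in rad, forces in N, time in s.
With the tool pointing down it reaches from about 425 to 975 mm from the base axis. Payload 16.7 kg.
Tool frame: the origin (TCP) lies midway between the tips of the shut fingers; the grasp point (between the pads) lies 19 mm behind it; z points along the fingers, y is the line along which they close (so a half turn about z gives the same grasp; the last joint's range is limited). The gripper opens to 85 mm and grips with 20 to 120 N. Pads are 22 mm wide; open, the fingers measure 114 mm over their backs; the gripper's body (76 mm by 85 mm) begins 54 mm behind the grasp point. The pads swing forward as they close: fully open they stand 13 mm farther back than shut.
Start: joints at [-1.466, 0.426, 0.074, 1.606, -0.034, 1.111, -0.067], TCP at [170.142, 653.168, 231.302] pointing down, gripper open.
Joint ranges: [-2.85, 2.85], [-0.5, 2.14], [-1.23, 1.37], [0.21, 2.46], [-1.02, 4.16], [0.16, 2.05], [-2.73, 2.73]. Speed limits (rad/s): [1.89, 1.89, 2.39, 2.39, 3.01, 3.01, 3.01].

### API

Orientations are given as a unit quaternion [x, y, z, w].
In Python, from rig import manip gives the robot as it stands. The module is installed in compiled form; this text tells all that it offers.
- The arm moves only by the tool jog_arm, never from a script. Its argument "plan" is a list of rows, each an object of numbers: "tx", "ty", "tz": the shift along the tool's x, y, z in cm; "wx", "wy", "wz": the turn, a rotation vector about the tool's x, y, z in degrees; "gripper": the opening, from 0 (shut) to 1 (fully open). A call has 1 to 8 rows; each row is the pose to reach, as a shift and turn from the pose commanded when the call began, along the tool's axes at that moment; what a row does not reach only later rows make up. A row lasts 1/12 s, in which the tool goes at most 41.7 mm and 7.16 degrees, less where a joint would pass 70% of its speed; a pose out of reach is approached as far as the arm can. A call with a gripper value outside its range is refused whole. The fingers move at their own pace and stop on an object; "newtons" is the grip in N (left out, the last holds). Time passes only in rows, so rows that repeat a pose let the fingers close. It gives the time, the measured TCP pose, the force, the opening and the grip force at its end, in the units of the state.
- manip.state(): the state, without advancing time (a new reading comes with each control period).
- manip.capture(name): name is "scene" or "side" or "wrist"; returns a dict with "pixels" (400x640x3 uint8, red, green, blue), "z_map" (400x640 float32, mm along the optical axis (not along the pixel's ray), 0 where there is no reading), "fx", "fy", "cx", "cy" (pixels), "cam_to_world" (4x4, takes a point from camera to world coordinates). Camera axes: x right, y up, looking along -z (the intrinsics and any distortion apply to the point x, -y, -z); pixel columns grow to the right and rows downward; lengths in mm; the calibration is good to about 2 mm. A picture is of the moment at which its call begins.
- manip.job_done(): hands the job in; it is judged then, once.
The state is a dict: "time": time; "q": joint angles; "dq": joint speeds; "effort": joint torques, N m; "ee_pos": TCP position; "ee_rot": TCP orientation; "force": force on the tool from outside, world axes, zero at the start; "ft_torque": the same for the moment, N m; "width": finger opening in mm; "gripper_force": force on a finger pad.
Only numpy, scipy, OpenCV 4.12 (cv2) and the standard library are available. Lean on these libraries where they do the work, as an engineer would, in place of code of your own. Each camera call takes 0.05 s, during which the arm holds its last target. There are 200 camera calls.

### The job

Take the white block tray by its orange fin and slide it along the upper board, out over the step and down onto the lower parking bay, without lifting it off the board on the way, then slide it along the bay floor between the green rails and press it gently home against the white buffer on the blue stop before letting go. Keep the tray level so that the yellow cylinder and red cube stay standing on it, never ram or force it against the boards, rails or stop, and leave the arches, the prism and the tilting bin alone.

Things in the scene. Friction and masses are not known exactly. Their poses are not given: they have to be found in the camera images.
- ledge: Upper birch board, fixed, 230 (x) x 150 (y) x 38 mm high, red stripe on top along the step edge. Origin: centre of its underside, at table level. The tray starts on its top, 38 mm above the origin. Its +x axis is the slide direction, level, towards the bay; the step edge is at x = +115 mm.
- bay: Lower pine bay, fixed, 260 (x) x 170 (y) mm, axes parallel to the ledge's, on its midline, 3 mm beyond the step (near end at its x = -130). Origin: centre of its underside; floor 26 mm above it. Let into the table, floor 11 to 15 mm below the ledge top: feel the drop. Two green rails 22 mm above the floor: 110 mm apart (tray + 10) from x = -60 to +130, flaring to about 138 at the near end.
- stop: Blue stop bar across the bay, fixed, 20 (x) x 104 (y) mm, top 34 mm above the bay floor. Origin: centre of its underside, level with the bay's; axes as the bay's. A white buffer block (buffer_face: its front), 94 wide, 4 to 26 mm above the floor, sticks out 4 to 24 mm from its near face (x = -10), set anew each time, not measured. It does not give; the tray's front end meets it: feel for it.
- tray: White tray, loose, 170 (x) x 100 (y) mm, floor 8 mm thick, wooden lip up to 14 mm above its underside. Origin: centre of its underside; +x end leads. Handle: orange upright fin in its centre, 50 long (x), 14 thick (y), top 60 mm above the underside; pinch from above across y. 0.35 to 0.65 kg, balanced about the fin. Starts within 0.12 rad of the ledge's yaw, up to 12 mm off its midline.
- cylinder: Yellow beech cylinder, loose, 32 mm diameter, 80 mm tall, 45 g, standing upright in the leading half of the tray. Origin: centre of its lower end, z along its axis.
- cube: Red wooden cube, loose, 36 mm, 35 g, standing in the trailing half of the tray. Origin: centre of its underside.
- arch_a: Blue arch block, loose bystander, 30 x 70 x 40 mm, beside the boards. Origin: centre of its underside.
- arch_b: Second blue arch block, loose bystander, same size. Origin: centre of its underside.
- prism: Green triangle prism, loose bystander, about 50 x 60 x 42 mm. Origin: centre of its underside.
- bin (a joint): Tilt of the pine bin (170 x 200 x 110 mm, top about 125 mm high, on a pivot pin beyond the bay's far end); 0 upright, up to 0.6 rad tipped towards the robot; sprung upright. Bystander.
Things that resemble listed ones, but are neither listed nor needed, are in the scene too. Several things have the shape of the tray; the one meant has the colours described above.

How it is judged (in metres and radians):
On the way, in this order (a step that is already met when the one before it is completed fails the run):
1. the tray slides out over the step: its front end is past the edge while it still rests on the upper board (x of tray in the frame of ledge between 0.04 and 0.125 m and contact force between tray and ledge above 0.3 N), for 0.15 s.
2. the tray is clear of the upper board and rests on the bay floor, still at least 5 mm short of the buffer (contact force between tray and bay above 0.8 N and contact force between tray and ledge below 0.1 N and z of tray in the frame of bay below 0.0285 m and angle between tray's own z axis and vertical below 0.05 rad and x of buffer_face in the frame of tray above 0.09 m), for 0.15 s.
3. the tray is pressed against the buffer on the stop with at least 3 N (contact force between tray and stop above 3 N and z of tray in the frame of bay below 0.0285 m), for 0.15 s.
At the end, for the whole second after the job is handed in: The tray lies flat on the bay floor between the rails (within 8 mm of the middle line, within 0.06 rad of straight), its front end within 3 mm of the buffer on the stop, released and at rest, with the cylinder and the cube still standing on its floor (x of buffer_face in the frame of tray below 0.088 m and angle between the x axis of tray and the x axis of bay, either way round below 0.06 rad and y of tray in the frame of bay between -0.008 and 0.008 m and z of tray in the frame of bay below 0.0275 m and angle between tray's own z axis and vertical below 0.03 rad and angle between each of cylinder, cube's own z axis and vertical below 0.06 rad and z of cylinder in the frame of tray between 0.005 and 0.011 m and horizontal distance between each of cylinder, cube and tray below 0.09 m and z of cube in the frame of tray between 0.005 and 0.011 m and contact force between tray and the fingers below 0.05 N and linear speed of tray below 0.01 m/s and linear speed of cylinder below 0.02 m/s); the robot touches nothing.
It fails at once if the tray is tilted more than 0.115 rad (6.5 degrees), or the cylinder or cube topples (angle between tray's own z axis and vertical above 0.115 rad or angle between any of cylinder, cube's own z axis and vertical above 0.35 rad).
It fails at once if the tray is lifted more than 8 mm above the upper board (z of tray in the frame of ledge above 0.046 m).
It fails at once if the tray is pressed on the stop or its buffer with more than 20 N (contact force between tray and stop above 20 N).
It fails at once if the tray is pressed on the upper board, the bay floor or the rails with more than 35 N (contact force between tray and bay above 35 N or contact force between tray and ledge above 35 N).
It fails at once if an arch or the prism is moved more than 15 mm, or the bin is tipped (distance of any of arch_a, arch_b, prism from where it was at the start of the episode above 0.015 m or value of joint bin above 0.12 rad).
It also fails if it takes over 72 s, if anything falls off the work surface, if the arm or the gripper's body presses on something with over 40 N, if the wrist force passes 120 N, or if a joint passes its speed limit or range.

## Working session

There is one attempt and no reset: what is moved stays moved. The work goes in short steps, Python scripts to look and compute and a tool call to move; the robot and the scene stay as the last step left them, time stands still between calls to the robot, and variables do not carry over. Pictures are saved under pics/ and viewed, at most 10 in all, crops included, and the job is handed in when it is done.

Besides the shell and the picture viewer there is one more tool, called after "Emit:" in YAML: its name, and indented under it one key for each argument. jog_arm: Moves the arm, as the interface text tells. Its arguments: {"type":"object","properties":{"plan":{"type":"array"},"newtons":{"type":"number"}},"required":["plan"]}

```bash
mkdir -p pics; cat > h.py <<'E'
import numpy as np, cv2, pickle
from rig import manip
def snap(n,tag):
    c=manip.capture(n); pickle.dump(c,open(f'pics/{tag}.pkl','wb'))
    cv2.imwrite(f'pics/{tag}.png',c['pixels'][:,:,::-1]); return c
def load(tag): return pickle.load(open(f'pics/{tag}.pkl','rb'))
def cloud(c):
    z=c['z_map'].astype(float); v,u=np.mgrid[0:400,0:640]
    P=np.stack([(u-c['cx'])/c['fx']*z,-(v-c['cy'])/c['fy']*z,-z,np.ones_like(z)],-1)
    W=(P@np.array(c['cam_to_world']).T)[...,:3]; W[z==0]=np.nan; return W
E
python3 - <<'E'
from h import *
a=snap('scene','s0');b=snap('side','d0')
cv2.imwrite('pics/both.png',cv2.resize(np.vstack([a['pixels'],b['pixels']])[:,:,::-1],(480,600)))
s=manip.state();print(s['time'],s['ee_pos'],s['ee_rot'],s['width'],[k for k in a])
E
```

```text
0.1 [170.05221027 652.84327402 230.68234661] [ 1.27043604e-01  9.91896958e-01 -5.88794471e-04 -2.08855225e-05] 85.40509373499052 ['pixels', 'z_map', 'fx', 'fy', 'cx', 'cy', 'cam_to_world']
```

View pics/s0.png

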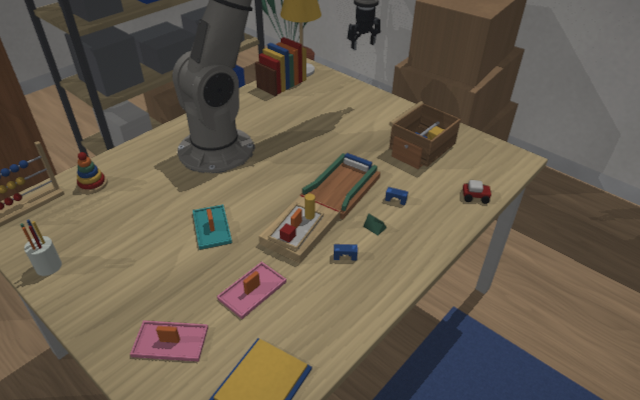

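View pics/d0.png

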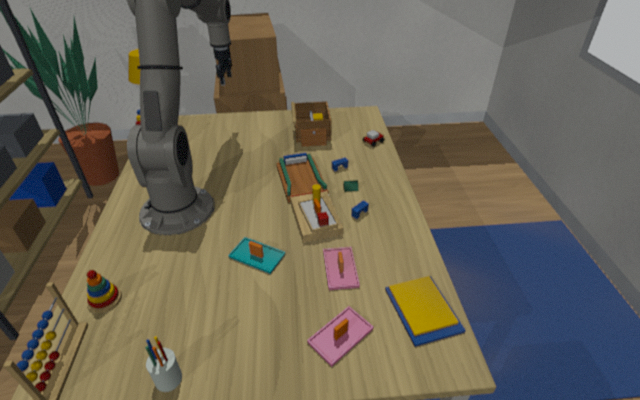

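The scene view shows the white tray at about (300,225), with the orange fin at (297,214), the cylinder at (310,206) and the cube at (288,231). The bay with green rails is at (345,182), and the blue stop at (358,161). The arches are at (345,252) and (396,196), and the prism is at (374,225).

```bash
python3 - <<'E'
from h import *
for t,roi in(('s0',(225,140,400,275)),('d0',(270,140,380,250))):
    c=load(t);W=cloud(c);hsv=cv2.cvtColor(c['pixels'],cv2.COLOR_RGB2HSV).astype(int);H,S,V=hsv[...,0],hsv[...,1],hsv[...,2]
    m0=np.zeros((400,640),bool);m0[roi[1]:roi[3],roi[0]:roi[2]]=1
    for n,m in dict(fin=(H>=5)&(H<14)&(S>150)&(W[...,2]>60)&(W[...,2]<110),white=(S<50)&(V>90),yel=(H>18)&(H<28)&(S>170)&(W[...,2]>75),red=((H<4)|(H>175))&(S>160),green=(H>55)&(H<95)&(S>80),blue=(H>100)&(H<125)&(S>100)).items():
        m=m&m0; nc,L,st,_=cv2.connectedComponentsWithStats(m.astype(np.uint8))
        for i in range(1,nc):
            if st[i,4]<25: continue
            p=W[L==i];p=p[~np.isnan(p[:,0])]; r=cv2.minAreaRect(p[:,:2].astype(np.float32))
            print(t,n,st[i],np.round(np.median(p,0)),'z',np.round(np.percentile(p[:,2],[3,97])),'rect',np.round(r[0]),np.round(r[1]),round(r[2],1))
    m=m0&(W[...,2]>30)&(W[...,2]<42);p=W[m]
    r=cv2.minAreaRect(p[:,:2].astype(np.float32));print('ledgetop?',r,np.median(p[:,2]))
E
```

```text
s0 fin [291 209  10  18 124] [ 552. -135.   87.] z [ 63. 100.] rect [ 550. -136.] [17. 59.] 21.9
s0 white [242 140  11   6  39] [63. 98. 12.] z [ 6. 17.] rect [62. 96.] [46. 32.] 84.3
s0 white [344 158  24  13 143] [482. 239.  44.] z [28. 53.] rect [476. 239.] [101.  22.] 7.2
s0 white [271 206  37  35 230] [ 514. -130.   46.] z [42. 61.] rect [ 530. -130.] [ 62. 167.] 13.8
s0 white [289 213  31  33 281] [ 575. -131.   46.] z [41. 51.] rect [ 569. -120.] [ 37. 160.] 13.8
s0 red [280 224  15  18 192] [ 568. -190.   77.] z [52. 85.] rect [ 564. -181.] [35. 38.] 5.0
s0 green [303 154  42  40 252] [442. 114.  44.] z [32. 51.] rect [437. 131.] [ 23. 245.] 6.6
s0 green [342 166  34  44 248] [565. 149.  46.] z [35. 52.] rect [562. 154.] [ 23. 242.] 12.8
s0 green [225 215   7  29 111] [ 385. -271.    9.] z [ 4. 16.] rect [ 372. -255.] [ 18. 121.] 50.1
s0 green [364 215  22  20 227] [703.  58.  18.] z [ 2. 36.] rect [701.  63.] [63. 36.] 3.6
s0 blue [345 154  27  15 114] [486. 252.  58.] z [48. 62.] rect [481. 253.] [101.  23.] 10.3
s0 blue [386 188  14  13 134] [661. 206.  36.] z [ 7. 44.] re
[... 707 characters left out ...]
6.] [33. 40.] 6.2
d0 green [307 155  19  34 123] [560. 127.  45.] z [36. 50.] rect [557. 152.] [ 22. 244.] 12.4
d0 green [280 159  10  36 107] [432. 132.  45.] z [34. 49.] rect [429. 159.] [ 21. 302.] 6.0
d0 green [344 181  14  10 120] [700.  56.  21.] z [ 4. 36.] rect [698.  56.] [31. 55.] 86.1
d0 blue [284 153  23   9  56] [479. 252.  56.] z [48. 59.] rect [478. 252.] [101.  22.] 9.2
d0 blue [332 158  16  13 114] [668. 208.  35.] z [ 8. 41.] rect [673. 214.] [70. 35.] 22.6
d0 blue [352 201  16  17 156] [ 706. -103.   36.] z [ 9. 42.] rect [712. -97.] [72. 31.] 38.6
ledgetop? ((579.9158935546875, 95.58938598632812), (682.28857421875, 405.71649169921875), 76.38605499267578) 36.50634652343524
```

Emit:
jog_arm:
  plan:
    - {"tx": -22, "ty": -20, "wz": 56}
    - {"tx": -22, "ty": -20, "wz": 56}
    - {"tx": -22, "ty": -20, "wz": 56}
    - {"tx": -22, "ty": -20, "wz": 56}
    - {"tx": -22, "ty": -20, "wz": 56}
    - {"tx": -22, "ty": -20, "wz": 56}
    - {"tx": -22, "ty": -20, "wz": 56}
    - {"tx": -22, "ty": -20, "wz": 56}

```text
invalid input at $.plan[0]: expected keys tx, ty, tz, wx, wy, wz, gripper
```

Emit:
jog_arm:
  plan:
    - {"tx": -22, "ty": -20, "tz": 0, "wx": 0, "wy": 0, "wz": 56, "gripper": 1}
    - {"tx": -22, "ty": -20, "tz": 0, "wx": 0, "wy": 0, "wz": 56, "gripper": 1}
    - {"tx": -22, "ty": -20, "tz": 0, "wx": 0, "wy": 0, "wz": 56, "gripper": 1}
    - {"tx": -22, "ty": -20, "tz": 0, "wx": 0, "wy": 0, "wz": 56, "gripper": 1}
    - {"tx": -22, "ty": -20, "tz": 0, "wx": 0, "wy": 0, "wz": 56, "gripper": 1}
    - {"tx": -22, "ty": -20, "tz": 0, "wx": 0, "wy": 0, "wz": 56, "gripper": 1}
    - {"tx": -22, "ty": -20, "tz": 0, "wx": 0, "wy": 0, "wz": 56, "gripper": 1}
    - {"tx": -22, "ty": -20, "tz": 0, "wx": 0, "wy": 0, "wz": 56, "gripper": 1}

```text
time: 0.77
ee_pos: [336.5, 397.8, 231.4]
ee_rot: [0.583, 0.812, -0.0, 0.001]
force: [0.9, -0.4, 1.2]
width: 84.9
gripper_force: 0.0
```

```bash
cat >> h.py <<'E'
from scipy.spatial.transform import Rotation as R
def to(xyz,yaw):
    "shift (cm) and wz (deg) to bring the TCP to xyz with tool x at world yaw (deg)"
    s=manip.state();M=R.from_quat(s['ee_rot']);d=M.inv().apply(np.array(xyz)-s['ee_pos'])/10
    x=M.apply([1,0,0]);cur=np.degrees(np.arctan2(x[1],x[0]));e=R.from_matrix(np.c_[[np.cos(np.radians(yaw)),np.sin(np.radians(yaw)),0],[np.sin(np.radians(yaw)),-np.cos(np.radians(yaw)),0],[0,0,-1]])
    print('t',round(s['time'],2),'pos',np.round(s['ee_pos'],1),'yaw',round(cur,2),'shift cm',np.round(d,2),'rotvec deg',np.round(np.degrees((M.inv()*e).as_rotvec()),2),'F',np.round(s['force'],2),'w',round(s['width'],1),'g',round(s['gripper_force'],1))
E
python3 -c "
from h import *
to([540,-110,240],100)"
```

```text
t 0.77 pos [336.5 397.8 231.4] yaw 108.61 shift cm [-54.62   3.08  -0.78] rotvec deg [0.   0.08 8.61] F [ 0.87 -0.36  1.2 ] w 84.9 g 0.0
```

Emit:
jog_arm:
  plan:
    - {"tx": -27.3, "ty": 1.5, "tz": -0.8, "wx": 0, "wy": 0, "wz": 0, "gripper": 1}
    - {"tx": -27.3, "ty": 1.5, "tz": -0.8, "wx": 0, "wy": 0, "wz": 0, "gripper": 1}
    - {"tx": -27.3, "ty": 1.5, "tz": -0.8, "wx": 0, "wy": 0, "wz": 0, "gripper": 1}
    - {"tx": -27.3, "ty": 1.5, "tz": -0.8, "wx": 0, "wy": 0, "wz": 0, "gripper": 1}
    - {"tx": -27.3, "ty": 1.5, "tz": -0.8, "wx": 0, "wy": 0, "wz": 0, "gripper": 1}
    - {"tx": -27.3, "ty": 1.5, "tz": -0.8, "wx": 0, "wy": 0, "wz": 0, "gripper": 1}
    - {"tx": -27.3, "ty": 1.5, "tz": -0.8, "wx": 0, "wy": 0, "wz": 0, "gripper": 1}
    - {"tx": -27.3, "ty": 1.5, "tz": -0.8, "wx": 0, "wy": 0, "wz": 0, "gripper": 1}

```text
time: 1.43
ee_pos: [438.9, 146.7, 239.6]
ee_rot: [0.58, 0.814, 0.0, 0.0]
force: [-0.3, 0.4, 0.1]
width: 85.2
gripper_force: 0.0
```

Emit:
jog_arm:
  plan:
    - {"tx": -27.3, "ty": 1.5, "tz": 0, "wx": 0, "wy": 0, "wz": 8.6, "gripper": 1}
    - {"tx": -27.3, "ty": 1.5, "tz": 0, "wx": 0, "wy": 0, "wz": 8.6, "gripper": 1}
    - {"tx": -27.3, "ty": 1.5, "tz": 0, "wx": 0, "wy": 0, "wz": 8.6, "gripper": 1}
    - {"tx": -27.3, "ty": 1.5, "tz": 0, "wx": 0, "wy": 0, "wz": 8.6, "gripper": 1}
    - {"tx": -27.3, "ty": 1.5, "tz": 0, "wx": 0, "wy": 0, "wz": 8.6, "gripper": 1}
    - {"tx": -27.3, "ty": 1.5, "tz": 0, "wx": 0, "wy": 0, "wz": 8.6, "gripper": 1}
    - {"tx": -27.3, "ty": 1.5, "tz": 0, "wx": 0, "wy": 0, "wz": 8.6, "gripper": 1}
    - {"tx": -27.3, "ty": 1.5, "tz": 0, "wx": 0, "wy": 0, "wz": 8.6, "gripper": 1}

```text
time: 2.1
ee_pos: [543.0, -105.9, 239.2]
ee_rot: [0.64, 0.769, -0.001, 0.001]
force: [-1.6, 0.4, -0.1]
width: 85.2
gripper_force: 0.0
```

```bash
python3 -c "
from h import *
to([550,-136,240],100)
c=snap('wrist','w0'); print(np.round(c['cam_to_world'],3),c['fx'])"
```

```text
t 2.1 pos [ 543.  -105.9  239.2] yaw 100.48 shift cm [-3.09  0.14 -0.07] rotvec deg [-0.01  0.14  0.48] F [-1.65  0.36 -0.13] w 85.2 g 0.0
[[ 9.83000e-01 -1.75000e-01 -5.30000e-02  5.29415e+02]
 [ 1.83000e-01  9.41000e-01  2.85000e-01 -3.25400e+01]
 [ 0.00000e+00 -2.90000e-01  9.57000e-01  3.82374e+02]
 [ 0.00000e+00  0.00000e+00  0.00000e+00  1.00000e+00]] 310.8465726970158
```

View pics/w0.png

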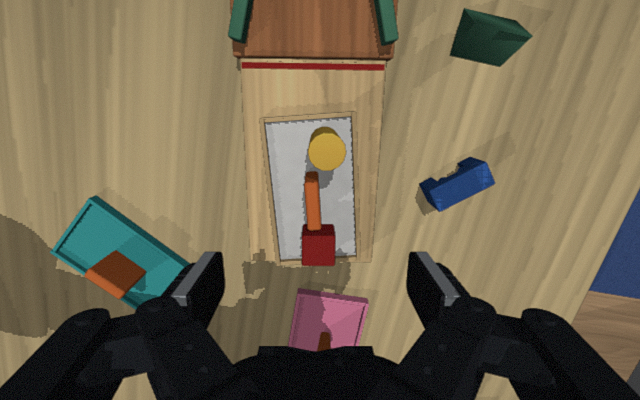

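The wrist view looks straight down. The fin top runs from (312,174) to (314,230), the red stripe from (243,64) to (385,67), the cylinder is at (327,150) and the cube at (318,245). The tray is turned slightly relative to the ledge.

```bash
python3 - <<'E'
from h import *
c=load('w0');W=cloud(c);hsv=cv2.cvtColor(c['pixels'],cv2.COLOR_RGB2HSV).astype(int);H,S,V=hsv[...,0],hsv[...,1],hsv[...,2]
def rect(n,m,roi):
    k=np.zeros((400,640),bool);k[roi[1]:roi[3],roi[0]:roi[2]]=1
    p=W[m&k];p=p[~np.isnan(p[:,0])];r=cv2.minAreaRect(p[:,:2].astype(np.float32))
    print(n,len(p),np.round(np.median(p,0),1),np.round(r[0],1),np.round(r[1],1),round(r[2],2))
    b=cv2.fitLine(p[:,:2].astype(np.float32),cv2.DIST_L2,0,.01,.01).ravel();print('   line yaw',round(np.degrees(np.arctan2(b[1],b[0])),2))
Z=W[...,2]
rect('fintop',(Z>88)&(Z<105)&(H<16)&(S>120),(295,165,335,240))
rect('stripe',((H<5)|(H>172))&(S>130),(235,58,395,75))
rect('white',(S<60)&(V>80)&(Z>38)&(Z<60),(255,105,365,270))
rect('cyl',(H>18)&(H<30)&(S>140)&(Z>115),(300,120,350,180))
rect('cube',((H<5)|(H>172))&(Z>75),(295,215,345,270))
rect('railL',(H>55)&(H<95)&(S>80)&(Z>30),(225,0,260,50))
rect('railR',(H>55)&(H<95)&(S>80)&(Z>30),(370,0,400,50))
# ledge side edges: per row, extent of z 32..44
for v in (90,240):
    u=[x for x in range(225,400) if 30<Z[v,x]<44]; print('ledge row',v,np.round(W[v,u[0]],1),np.round(W[v,u[-1]],1))
print('ledge z',np.nanmedian(Z[80:105,250:375]),'bay z',np.nanmedian(Z[10:40,270:360]))
# rails in s0 and d0: straight part centre lines
E
```

```text
fintop 694 [ 543.8 -123.6   98.5] [ 544.1 -125.6] [13.8 49.5] 14.84
   line yaw -75.66
stripe 752 [519.9   3.9  39.6] [520.    3.9] [144.2   5.3] 9.76
   line yaw 9.71
white 8027 [ 530.4 -117.3   46.8] [ 544.5 -126.3] [ 90.4 161.2] 14.49
   line yaw -70.9
cyl 1112 [545.1 -66.8 126.7] [545.4 -67.1] [30.6 29.9] 9.35
   line yaw -68.5
cube 1079 [ 559.6 -176.1   82.7] [ 560.1 -178. ] [35.4 35.3] 9.98
   line yaw -86.04
railL 704 [444.1  30.9  47.3] [442.5  33. ] [39.8 13.8] 85.77
   line yaw 83.72
railR 736 [582.8  56.   47.4] [582.9  57.9] [13. 42.] 24.6
   line yaw -64.15
ledge row 90 [451.7 -32.6  38.8] [596.7  -5.6  38. ]
ledge row 240 [ 479.6 -201.5   37.6] [ 625.5 -174.1   38.2]
ledge z 38.77776258974359 bay z 25.74956539693727
```

```bash
python3 -c "
from h import *
to([544.2,-125.8,64],104.7)"
```

```text
t 2.15 pos [ 542.4 -103.4  238.9] yaw 100.57 shift cm [-2.22 -0.22 17.5 ] rotvec deg [-0.06  0.07 -4.13] F [-0.2   0.33  0.36] w 85.3 g 0.0
```

Emit:
jog_arm:
  plan:
    - {"tx": -2.2, "ty": -0.2, "tz": 3, "wx": 0, "wy": 0, "wz": -4.1, "gripper": 1}
    - {"tx": -2.2, "ty": -0.2, "tz": 6, "wx": 0, "wy": 0, "wz": -4.1, "gripper": 1}
    - {"tx": -2.2, "ty": -0.2, "tz": 9, "wx": 0, "wy": 0, "wz": -4.1, "gripper": 1}
    - {"tx": -2.2, "ty": -0.2, "tz": 11, "wx": 0, "wy": 0, "wz": -4.1, "gripper": 1}
    - {"tx": -2.2, "ty": -0.2, "tz": 12, "wx": 0, "wy": 0, "wz": -4.1, "gripper": 1}
    - {"tx": -2.2, "ty": -0.2, "tz": 12, "wx": 0, "wy": 0, "wz": -4.1, "gripper": 1}
    - {"tx": -2.2, "ty": -0.2, "tz": 12, "wx": 0, "wy": 0, "wz": -4.1, "gripper": 1}

```text
time: 2.73
ee_pos: [544.5, -122.3, 119.8]
ee_rot: [0.609, 0.793, -0.0, -0.0]
force: [0.5, -0.1, -0.5]
width: 85.0
gripper_force: 0.0
```

```bash
python3 -c "
from h import *
to([544.2,-125.8,64],104.7)"
```

```text
t 2.73 pos [ 544.5 -122.3  119.8] yaw 104.93 shift cm [-0.33 -0.12  5.58] rotvec deg [-0.02 -0.01  0.23] F [ 0.51 -0.09 -0.47] w 85.0 g 0.0
```

Emit:
jog_arm:
  plan:
    - {"tx": -0.3, "ty": -0.1, "tz": 2, "wx": 0, "wy": 0, "wz": 0.2, "gripper": 1}
    - {"tx": -0.3, "ty": -0.1, "tz": 4, "wx": 0, "wy": 0, "wz": 0.2, "gripper": 1}
    - {"tx": -0.3, "ty": -0.1, "tz": 5.1, "wx": 0, "wy": 0, "wz": 0.2, "gripper": 1}
    - {"tx": -0.3, "ty": -0.1, "tz": 5.6, "wx": 0, "wy": 0, "wz": 0.2, "gripper": 1}
    - {"tx": -0.3, "ty": -0.1, "tz": 5.6, "wx": 0, "wy": 0, "wz": 0.2, "gripper": 0.6}
    - {"tx": -0.3, "ty": -0.1, "tz": 5.6, "wx": 0, "wy": 0, "wz": 0.2, "gripper": 0.4}
    - {"tx": -0.3, "ty": -0.1, "tz": 5.6, "wx": 0, "wy": 0, "wz": 0.2, "gripper": 0.3}
    - {"tx": -0.3, "ty": -0.1, "tz": 5.6, "wx": 0, "wy": 0, "wz": 0.2, "gripper": 0.25}
  newtons: 40

```text
time: 3.4
ee_pos: [544.8, -126.0, 64.2]
ee_rot: [0.611, 0.792, 0.0, 0.001]
force: [0.4, 1.1, 0.4]
width: 38.9
gripper_force: 0.0
```

```bash
python3 - <<'E'
from h import *
to([544.2,-125.8,64],104.7)
c=snap('wrist','w1');W=cloud(c);hsv=cv2.cvtColor(c['pixels'],cv2.COLOR_RGB2HSV).astype(int);H,S=hsv[...,0],hsv[...,1];Z=W[...,2]
m=(Z>88)&(Z<105)&((H<16))&(S>120);n,L,st,_=cv2.connectedComponentsWithStats(m.astype(np.uint8))
for i in range(1,n):
    if st[i,4]>100: p=W[L==i];print(st[i],np.round(cv2.minAreaRect(p[:,:2].astype(np.float32))[0],1),cv2.minAreaRect(p[:,:2].astype(np.float32))[1:])
E
```

```text
t 3.4 pos [ 544.8 -126.    64.2] yaw 104.71 shift cm [ 0.04 -0.05  0.02] rotvec deg [0.07 0.02 0.01] F [0.43 1.07 0.37] w 38.9 g 0.0
[ 297  228   34  116 3763] [ 543.7 -125.3] ((14.11391830444336, 50.12388229370117), 15.643903732299805)
```

View pics/w1.png

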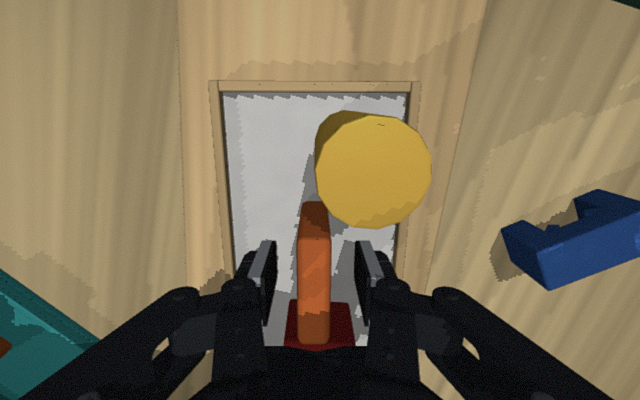

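The fin, at about (314,290), sits midway between the pads at x≈272 and x≈360, and the gripper is clear of the cylinder and cube. I'm closing on it now.

Emit:
jog_arm:
  plan:
    - {"tx": 0, "ty": 0, "tz": 0, "wx": 0, "wy": 0, "wz": 0, "gripper": 0.22}
    - {"tx": 0, "ty": 0, "tz": 0, "wx": 0, "wy": 0, "wz": 0, "gripper": 0.19}
    - {"tx": 0, "ty": 0, "tz": 0, "wx": 0, "wy": 0, "wz": 0, "gripper": 0.17}
    - {"tx": 0, "ty": 0, "tz": 0, "wx": 0, "wy": 0, "wz": 0, "gripper": 0.14}
    - {"tx": 0, "ty": 0, "tz": 0, "wx": 0, "wy": 0, "wz": 0, "gripper": 0}
    - {"tx": 0, "ty": 0, "tz": 0, "wx": 0, "wy": 0, "wz": 0, "gripper": 0}
    - {"tx": 0, "ty": 0, "tz": 0, "wx": 0, "wy": 0, "wz": 0, "gripper": 0}
    - {"tx": 0, "ty": 0, "tz": 0, "wx": 0, "wy": 0, "wz": 0, "gripper": 0}
  newtons: 50

```text
time: 4.12
ee_pos: [544.2, -126.1, 63.6]
ee_rot: [0.611, 0.792, 0.0, -0.0]
force: [-1.7, 0.7, 6.4]
width: 13.4
gripper_force: 49.3
```

```bash
python3 - <<'E'
from h import *
to([544.2,-125.8,64],99.74)
s=manip.state();print(s['ft_torque'])
E
```

```text
t 4.12 pos [ 544.2 -126.1   63.6] yaw 104.68 shift cm [ 0.02  0.01 -0.04] rotvec deg [ 0.   -0.01  4.94] F [-1.71  0.66  6.42] w 13.4 g 49.3
[ 0.12546994  0.50983218 -0.17439163]
```

Emit:
jog_arm:
  plan:
    - {"tx": 0, "ty": -0.03, "tz": 0, "wx": 0, "wy": 0, "wz": 0.6, "gripper": 0}
    - {"tx": 0, "ty": -0.06, "tz": 0, "wx": 0, "wy": 0, "wz": 1.4, "gripper": 0}
    - {"tx": 0, "ty": -0.1, "tz": 0, "wx": 0, "wy": 0, "wz": 2.3, "gripper": 0}
    - {"tx": 0, "ty": -0.13, "tz": 0, "wx": 0, "wy": 0, "wz": 3.2, "gripper": 0}
    - {"tx": 0, "ty": -0.16, "tz": 0, "wx": 0, "wy": 0, "wz": 4.1, "gripper": 0}
    - {"tx": 0, "ty": -0.19, "tz": 0, "wx": 0, "wy": 0, "wz": 4.9, "gripper": 0}
    - {"tx": 0, "ty": -0.19, "tz": 0, "wx": 0, "wy": 0, "wz": 4.95, "gripper": 0}
    - {"tx": 0, "ty": -0.19, "tz": 0, "wx": 0, "wy": 0, "wz": 4.95, "gripper": 0}

```text
time: 4.78
ee_pos: [542.8, -126.6, 63.6]
ee_rot: [0.645, 0.764, 0.0, 0.0]
force: [1.3, 0.9, 5.9]
width: 13.6
gripper_force: 49.3
```

```bash
cat >> h.py <<'E'
D=np.array([-.1692,.9856,0]);N=np.array([-.9856,-.1692,0]);E0=np.array([519.5,6.9,0])
def rep(s_target,z=None):
    "tray (TCP) coordinates in the ledge frame, and the shift to ledge x = s_target on the midline"
    s=manip.state();p=np.array(s['ee_pos']);r=p-E0
    print('ledge x',round(r@D+115,1),'y',round(r@N,2),'Fslide',round(np.dot(s['force'],D),2),'Fn',round(np.dot(s['force'],N),2),'T',np.round(s['ft_torque'],2))
    t=E0+(s_target-115)*D; to([t[0],t[1],p[2] if z is None else z],99.74)
E
python3 - <<'E'
from h import *
rep(20)
E
```

```text
ledge x -20.5 y -0.37 Fslide 0.7 Fn -1.45 T [ 0.07 -0.25  0.21]
t 4.78 pos [ 542.8 -126.6   63.6] yaw 99.69 shift cm [ 4.05 -0.04 -0.  ] rotvec deg [ 0.04  0.02 -0.05] F [1.31 0.94 5.89] w 13.6 g 49.3
```

Emit:
jog_arm:
  plan:
    - {"tx": 0.2, "ty": 0, "tz": 0, "wx": 0, "wy": 0, "wz": 0, "gripper": 0}
    - {"tx": 0.6, "ty": 0, "tz": 0, "wx": 0, "wy": 0, "wz": 0, "gripper": 0}
    - {"tx": 1.1, "ty": -0.03, "tz": 0, "wx": 0, "wy": 0, "wz": 0, "gripper": 0}
    - {"tx": 1.6, "ty": -0.03, "tz": 0, "wx": 0, "wy": 0, "wz": 0, "gripper": 0}
    - {"tx": 2.1, "ty": -0.03, "tz": 0, "wx": 0, "wy": 0, "wz": 0, "gripper": 0}
    - {"tx": 2.6, "ty": -0.03, "tz": 0, "wx": 0, "wy": 0, "wz": 0, "gripper": 0}
    - {"tx": 3.1, "ty": -0.03, "tz": 0, "wx": 0, "wy": 0, "wz": 0, "gripper": 0}
    - {"tx": 3.5, "ty": -0.03, "tz": 0, "wx": 0, "wy": 0, "wz": 0, "gripper": 0}

```text
time: 5.45
ee_pos: [536.2, -92.9, 63.5]
ee_rot: [0.645, 0.764, -0.0, 0.001]
force: [1.7, -6.5, 5.3]
width: 13.5
gripper_force: 49.5
```

```bash
python3 - <<'E'
from h import *
rep(70)
E
```

```text
ledge x 13.8 y 0.4 Fslide -6.72 Fn -0.58 T [-1.27 -0.15 -0.02]
t 5.45 pos [536.2 -92.9  63.5] yaw 99.65 shift cm [ 5.62  0.03 -0.01] rotvec deg [ 0.03  0.08 -0.09] F [ 1.71 -6.52  5.32] w 13.5 g 49.5
```

Emit:
jog_arm:
  plan:
    - {"tx": 0.5, "ty": 0.01, "tz": 0, "wx": 0, "wy": 0, "wz": 0, "gripper": 0}
    - {"tx": 1.1, "ty": 0.02, "tz": 0, "wx": 0, "wy": 0, "wz": 0, "gripper": 0}
    - {"tx": 1.7, "ty": 0.02, "tz": 0, "wx": 0, "wy": 0, "wz": 0, "gripper": 0}
    - {"tx": 2.3, "ty": 0.02, "tz": 0, "wx": 0, "wy": 0, "wz": 0, "gripper": 0}
    - {"tx": 2.9, "ty": 0.02, "tz": 0, "wx": 0, "wy": 0, "wz": 0, "gripper": 0}
    - {"tx": 3.5, "ty": 0.02, "tz": 0, "wx": 0, "wy": 0, "wz": 0, "gripper": 0}
    - {"tx": 4.0, "ty": 0.02, "tz": 0, "wx": 0, "wy": 0, "wz": 0, "gripper": 0}
    - {"tx": 4.4, "ty": 0.02, "tz": 0, "wx": 0, "wy": 0, "wz": 0, "gripper": 0}

```text
time: 6.12
ee_pos: [529.0, -49.4, 63.5]
ee_rot: [0.645, 0.764, -0.0, 0.001]
force: [1.4, -7.3, 5.4]
width: 13.2
gripper_force: 49.6
```

```bash
python3 - <<'E'
from h import *
rep(110)
c=snap('wrist','w2');W=cloud(c);hsv=cv2.cvtColor(c['pixels'],cv2.COLOR_RGB2HSV).astype(int);H,S=hsv[...,0],hsv[...,1];Z=W[...,2]
m=(H>55)&(H<95)&(S>80)&(Z>40)&(Z<60);r=(W-E0)@np.c_[D,N];k=m&(abs(r[...,1])<85)
for x in range(10,240,15):
    q=r[k&(abs(r[...,0]-x)<3)][:,1]
    if len(q)>4: print(115+x,'inner +',np.round(q[q>0].min() if (q>0).any() else 0,1),'inner -',np.round(q[q<0].max() if (q<0).any() else 0,1))
V=hsv[...,2];m=(S<50)&(V>90)&(abs(r[...,1])<50)&(r[...,0]>170)
if m.any(): print('buffer',np.percentile(r[m][:,0]+115,[1,5,50,95]),np.nanpercentile(Z[m],[5,95]))
E
```

```text
ledge x 57.9 y 0.12 Fslide -7.46 Fn -0.17 T [-1.29 -0.19 -0.02]
t 6.12 pos [529.  -49.4  63.5] yaw 99.65 shift cm [ 5.21  0.   -0.01] rotvec deg [ 0.03  0.07 -0.09] F [ 1.43 -7.33  5.41] w 13.2 g 49.6
140 inner + 67.3 inner - -67.4
155 inner + 63.5 inner - -63.8
170 inner + 59.7 inner - -60.0
```

View pics/w2.png

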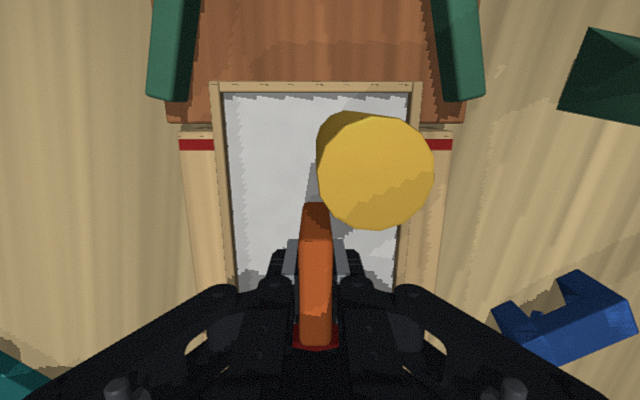

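Emit:
jog_arm:
  plan:
    - {"tx": 0.5, "ty": 0, "tz": 0, "wx": 0, "wy": 0, "wz": 0, "gripper": 0}
    - {"tx": 1.1, "ty": 0, "tz": 0, "wx": 0, "wy": 0, "wz": 0, "gripper": 0}
    - {"tx": 1.7, "ty": 0, "tz": 0, "wx": 0, "wy": 0, "wz": 0, "gripper": 0}
    - {"tx": 2.2, "ty": 0, "tz": -0.02, "wx": 0, "wy": 0, "wz": 0, "gripper": 0}
    - {"tx": 2.7, "ty": 0, "tz": -0.03, "wx": 0, "wy": 0, "wz": 0, "gripper": 0}
    - {"tx": 3.2, "ty": 0, "tz": -0.03, "wx": 0, "wy": 0, "wz": 0, "gripper": 0}
    - {"tx": 3.6, "ty": 0, "tz": -0.03, "wx": 0, "wy": 0, "wz": 0, "gripper": 0}
    - {"tx": 4.0, "ty": 0, "tz": -0.03, "wx": 0, "wy": 0, "wz": 0, "gripper": 0}

```text
time: 6.83
ee_pos: [522.0, -9.2, 63.6]
ee_rot: [0.645, 0.764, -0.0, 0.0]
force: [2.5, -6.0, -1.5]
width: 13.7
gripper_force: 49.3
```

```bash
python3 - <<'E'
from h import *
rep(110)
E
```

```text
ledge x 98.7 y 0.28 Fslide -6.31 Fn -1.47 T [-1.   -0.28  0.  ]
t 6.83 pos [522.   -9.2  63.6] yaw 99.72 shift cm [ 1.13  0.03 -0.  ] rotvec deg [-0.01  0.02 -0.02] F [ 2.52 -5.97 -1.51] w 13.7 g 49.3
```

Emit:
jog_arm:
  plan:
    - {"tx": 0.5, "ty": 0.02, "tz": 0, "wx": 0, "wy": 0, "wz": 0, "gripper": 0}
    - {"tx": 1.1, "ty": 0.02, "tz": 0, "wx": 0, "wy": 0, "wz": 0, "gripper": 0}
    - {"tx": 1.6, "ty": 0.02, "tz": 0, "wx": 0, "wy": 0, "wz": 0, "gripper": 0}
    - {"tx": 2.1, "ty": 0.02, "tz": 0, "wx": 0, "wy": 0, "wz": 0, "gripper": 0}
    - {"tx": 2.6, "ty": 0.02, "tz": 0, "wx": 0, "wy": 0, "wz": 0, "gripper": 0}
    - {"tx": 3.1, "ty": 0.02, "tz": 0, "wx": 0, "wy": 0, "wz": 0, "gripper": 0}
    - {"tx": 3.6, "ty": 0.02, "tz": 0, "wx": 0, "wy": 0, "wz": 0, "gripper": 0}
    - {"tx": 4.0, "ty": 0.02, "tz": 0, "wx": 0, "wy": 0, "wz": 0, "gripper": 0}

```text
time: 7.5
ee_pos: [515.3, 30.9, 63.5]
ee_rot: [0.644, 0.765, -0.0, -0.0]
force: [0.4, -2.4, -1.8]
width: 13.4
gripper_force: 49.4
```

```bash
python3 - <<'E'
from h import *
rep(205)
E
```

```text
ledge x 139.4 y 0.11 Fslide -2.48 Fn -0.01 T [-0.74 -0.15 -0.04]
t 7.5 pos [515.3  30.9  63.5] yaw 99.77 shift cm [6.56 0.01 0.  ] rotvec deg [-0.02 -0.01  0.03] F [ 0.43 -2.45 -1.77] w 13.4 g 49.4
```

Emit:
jog_arm:
  plan:
    - {"tx": 0.5, "ty": 0, "tz": 0, "wx": 0, "wy": 0, "wz": 0, "gripper": 0}
    - {"tx": 1.1, "ty": 0, "tz": 0, "wx": 0, "wy": 0, "wz": 0, "gripper": 0}
    - {"tx": 1.6, "ty": 0, "tz": 0, "wx": 0, "wy": 0, "wz": 0, "gripper": 0}
    - {"tx": 2.1, "ty": 0, "tz": 0, "wx": 0, "wy": 0, "wz": 0, "gripper": 0}
    - {"tx": 2.6, "ty": 0, "tz": 0, "wx": 0, "wy": 0, "wz": 0, "gripper": 0}
    - {"tx": 3.1, "ty": 0, "tz": 0, "wx": 0, "wy": 0, "wz": 0, "gripper": 0}
    - {"tx": 3.6, "ty": 0, "tz": 0, "wx": 0, "wy": 0, "wz": 0, "gripper": 0}
    - {"tx": 4.0, "ty": 0, "tz": 0, "wx": 0, "wy": 0, "wz": 0, "gripper": 0}

```text
time: 8.17
ee_pos: [508.6, 70.4, 63.5]
ee_rot: [0.644, 0.765, -0.0, -0.0]
force: [0.5, -0.2, -6.7]
width: 13.5
gripper_force: 48.8
```

```bash
python3 - <<'E'
from h import *
rep(210)
c=snap('wrist','w3');W=cloud(c);hsv=cv2.cvtColor(c['pixels'],cv2.COLOR_RGB2HSV).astype(int);H,S,V=hsv[...,0],hsv[...,1],hsv[...,2];Z=W[...,2]
r=(W-E0)@np.c_[D,N];k=(H>55)&(H<95)&(S>80)&(Z>40)&(Z<60)&(abs(r[...,1])<85)
for x in range(60,240,15):
    q=r[k&(abs(r[...,0]-x)<3)][:,1]
    if len(q)>4: print(115+x,'inner +',np.round(q[q>0].min() if (q>0).any() else 0,1),'inner -',np.round(q[q<0].max() if (q<0).any() else 0,1))
m=(abs(r[...,1])<45)&(r[...,0]>165)&(r[...,0]<260)&(Z>38)&(Z<56)
if m.any(): print('buffer top',np.percentile(r[m][:,0]+115,[1,5,50,95]),np.nanpercentile(Z[m],[5,95]))
E
```

```text
ledge x 179.4 y 0.04 Fslide -0.3 Fn -0.4 T [-0.09 -0.06  0.07]
t 8.17 pos [508.6  70.4  63.5] yaw 99.77 shift cm [3.06 0.01 0.  ] rotvec deg [-0.02 -0.01  0.03] F [ 0.45 -0.23 -6.72] w 13.5 g 48.8
175 inner + 58.7 inner - -59.1
190 inner + 55.2 inner - -55.4
205 inner + 54.4 inner - -58.4
220 inner + 54.4 inner - -62.0
235 inner + 54.1 inner - -55.9
250 inner + 54.2 inner - -54.6
265 inner + 54.3 inner - -54.7
280 inner + 54.3 inner - -54.7
295 inner + 54.2 inner - -54.7
```

View pics/w3.png

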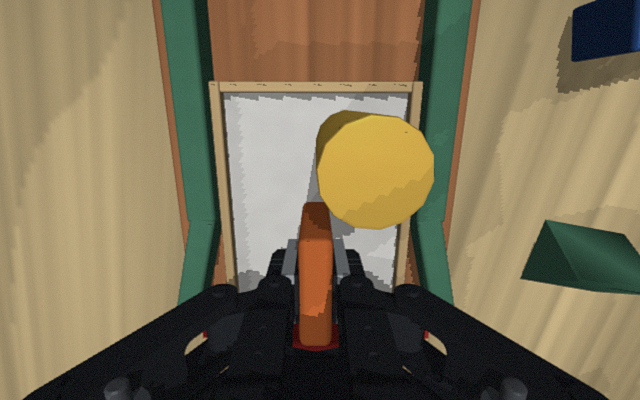

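The tray is level, centred between the straight rails (rail inner edges at about x=210 and x=424) and clear of both.

Emit:
jog_arm:
  plan:
    - {"tx": 0.4, "ty": 0, "tz": 0, "wx": 0, "wy": 0, "wz": 0, "gripper": 0}
    - {"tx": 0.9, "ty": 0, "tz": 0, "wx": 0, "wy": 0, "wz": 0, "gripper": 0}
    - {"tx": 1.4, "ty": 0, "tz": 0, "wx": 0, "wy": 0, "wz": 0, "gripper": 0}
    - {"tx": 1.9, "ty": 0, "tz": 0, "wx": 0, "wy": 0, "wz": 0, "gripper": 0}
    - {"tx": 2.4, "ty": 0, "tz": 0, "wx": 0, "wy": 0, "wz": 0, "gripper": 0}
    - {"tx": 2.8, "ty": 0, "tz": 0, "wx": 0, "wy": 0, "wz": 0, "gripper": 0}
    - {"tx": 3.0, "ty": 0, "tz": 0, "wx": 0, "wy": 0, "wz": 0, "gripper": 0}
    - {"tx": 3.0, "ty": 0, "tz": 0, "wx": 0, "wy": 0, "wz": 0, "gripper": 0}

```text
time: 8.88
ee_pos: [503.6, 99.8, 63.6]
ee_rot: [0.644, 0.765, -0.0, -0.0]
force: [0.3, -0.2, -6.8]
width: 13.1
gripper_force: 48.7
```

Emit:
jog_arm:
  plan:
    - {"tx": 0, "ty": 0, "tz": 0.1, "wx": 0, "wy": 0, "wz": 0, "gripper": 0}
    - {"tx": 0, "ty": 0, "tz": 0.25, "wx": 0, "wy": 0, "wz": 0, "gripper": 0}
    - {"tx": 0, "ty": 0, "tz": 0.4, "wx": 0, "wy": 0, "wz": 0, "gripper": 0}
    - {"tx": 0, "ty": 0, "tz": 0.55, "wx": 0, "wy": 0, "wz": 0, "gripper": 0}
    - {"tx": 0, "ty": 0, "tz": 0.7, "wx": 0, "wy": 0, "wz": 0, "gripper": 0}
    - {"tx": 0, "ty": 0, "tz": 0.85, "wx": 0, "wy": 0, "wz": 0, "gripper": 0}
    - {"tx": 0, "ty": 0, "tz": 0.95, "wx": 0, "wy": 0, "wz": 0, "gripper": 0}
    - {"tx": 0, "ty": 0, "tz": 1.0, "wx": 0, "wy": 0, "wz": 0, "gripper": 0}

```text
time: 9.55
ee_pos: [503.6, 99.1, 53.4]
ee_rot: [0.645, 0.765, -0.0, -0.0]
force: [0.3, 0.6, -6.8]
width: 13.0
gripper_force: 48.7
```

```bash
python3 - <<'E'
from h import *
rep(210)
E
```

```text
ledge x 208.6 y 0.05 Fslide 0.52 Fn -0.37 T [-0.04  0.03  0.05]
t 9.55 pos [503.6  99.1  53.4] yaw 99.74 shift cm [ 0.14  0.01 -0.  ] rotvec deg [-0.02  0.01  0.  ] F [ 0.27  0.57 -6.84] w 13.0 g 48.7
```

Down 10 mm with no contact yet. I'm feeling for the floor in 0.3 mm steps.

Emit:
jog_arm:
  plan:
    - {"tx": 0, "ty": 0, "tz": 0.03, "wx": 0, "wy": 0, "wz": 0, "gripper": 0}
    - {"tx": 0, "ty": 0, "tz": 0.06, "wx": 0, "wy": 0, "wz": 0, "gripper": 0}
    - {"tx": 0, "ty": 0, "tz": 0.09, "wx": 0, "wy": 0, "wz": 0, "gripper": 0}
    - {"tx": 0, "ty": 0, "tz": 0.12, "wx": 0, "wy": 0, "wz": 0, "gripper": 0}

```text
time: 9.88
ee_pos: [503.7, 99.2, 52.4]
ee_rot: [0.644, 0.765, 0.0, 0.0]
force: [-0.5, -0.5, -7.2]
width: 13.6
gripper_force: 48.7
```

Emit:
jog_arm:
  plan:
    - {"tx": 0, "ty": 0, "tz": 0.03, "wx": 0, "wy": 0, "wz": 0, "gripper": 0}
    - {"tx": 0, "ty": 0, "tz": 0.06, "wx": 0, "wy": 0, "wz": 0, "gripper": 0}
    - {"tx": 0, "ty": 0, "tz": 0.06, "wx": 0, "wy": 0, "wz": 0, "gripper": 0}

```text
time: 10.13
ee_pos: [503.7, 99.2, 51.8]
ee_rot: [0.644, 0.765, -0.0, -0.0]
force: [0.0, -0.6, -7.1]
width: 13.3
gripper_force: 48.7
```

Emit:
jog_arm:
  plan:
    - {"tx": 0, "ty": 0, "tz": 0.02, "wx": 0, "wy": 0, "wz": 0, "gripper": 0}
    - {"tx": 0, "ty": 0, "tz": 0.04, "wx": 0, "wy": 0, "wz": 0, "gripper": 0}
    - {"tx": 0, "ty": 0, "tz": 0.05, "wx": 0, "wy": 0, "wz": 0, "gripper": 0}
    - {"tx": 0, "ty": 0, "tz": 0.05, "wx": 0, "wy": 0, "wz": 0, "gripper": 0}

```text
time: 10.47
ee_pos: [503.7, 99.2, 51.3]
ee_rot: [0.644, 0.765, -0.0, -0.0]
force: [0.7, -0.2, -7.7]
width: 13.0
gripper_force: 48.7
```

Emit:
jog_arm:
  plan:
    - {"tx": 0, "ty": 0, "tz": 0.02, "wx": 0, "wy": 0, "wz": 0, "gripper": 0}
    - {"tx": 0, "ty": 0, "tz": 0.04, "wx": 0, "wy": 0, "wz": 0, "gripper": 0}
    - {"tx": 0, "ty": 0, "tz": 0.05, "wx": 0, "wy": 0, "wz": 0, "gripper": 0}
    - {"tx": 0, "ty": 0, "tz": 0.05, "wx": 0, "wy": 0, "wz": 0, "gripper": 0}

```text
time: 10.8
ee_pos: [503.7, 99.2, 50.8]
ee_rot: [0.644, 0.765, -0.0, -0.0]
force: [0.2, -0.3, -7.5]
width: 13.4
gripper_force: 48.7
```

Emit:
jog_arm:
  plan:
    - {"tx": 0, "ty": 0, "tz": 0.02, "wx": 0, "wy": 0, "wz": 0, "gripper": 0}
    - {"tx": 0, "ty": 0, "tz": 0.04, "wx": 0, "wy": 0, "wz": 0, "gripper": 0}
    - {"tx": 0, "ty": 0, "tz": 0.05, "wx": 0, "wy": 0, "wz": 0, "gripper": 0}
    - {"tx": 0, "ty": 0, "tz": 0.05, "wx": 0, "wy": 0, "wz": 0, "gripper": 0}

```text
time: 11.13
ee_pos: [503.7, 99.2, 50.5]
ee_rot: [0.644, 0.765, 0.0, -0.0]
force: [-3.2, -1.0, 4.8]
width: 13.7
gripper_force: 50.4
```

Emit:
jog_arm:
  plan:
    - {"tx": 0, "ty": 0, "tz": -0.01, "wx": 0, "wy": 0, "wz": 0, "gripper": 0}
    - {"tx": 0, "ty": 0, "tz": -0.02, "wx": 0, "wy": 0, "wz": 0, "gripper": 0}
    - {"tx": 0, "ty": 0, "tz": -0.02, "wx": 0, "wy": 0, "wz": 0, "gripper": 0}
    - {"tx": 0.1, "ty": 0, "tz": -0.02, "wx": 0, "wy": 0, "wz": 0, "gripper": 0}
    - {"tx": 0.4, "ty": 0, "tz": -0.02, "wx": 0, "wy": 0, "wz": 0, "gripper": 0}
    - {"tx": 0.7, "ty": 0, "tz": -0.02, "wx": 0, "wy": 0, "wz": 0, "gripper": 0}
    - {"tx": 1.0, "ty": 0, "tz": -0.02, "wx": 0, "wy": 0, "wz": 0, "gripper": 0}
    - {"tx": 1.2, "ty": 0, "tz": -0.02, "wx": 0, "wy": 0, "wz": 0, "gripper": 0}

```text
time: 11.8
ee_pos: [501.8, 111.4, 50.6]
ee_rot: [0.644, 0.765, 0.0, 0.0]
force: [1.5, -4.1, -0.4]
width: 13.4
gripper_force: 49.7
```

```bash
python3 - <<'E'
from h import *
rep(238)
c=snap('wrist','w4');W=cloud(c)
r=(W-E0)@np.c_[D,N];Z=W[...,2]
for t in('w4',):
    for u in range(235,410,25):
        print(u,[(v,int(r[v,u,0]+115),int(Z[v,u])) for v in range(0,100,8) if Z[v,u]==Z[v,u]])
for t in('s0','d0'):
    c=load(t);W=cloud(c);r=(W-E0)@np.c_[D,N];Z=W[...,2];hsv=cv2.cvtColor(c['pixels'],cv2.COLOR_RGB2HSV).astype(int);S,V=hsv[...,1],hsv[...,2]
    m=(S<50)&(V>90)&(abs(r[...,1])<45)&(r[...,0]>190)&(r[...,0]<260);x=r[m][:,0]+115
    b=(hsv[...,0]>100)&(hsv[...,0]<125)&(S>100)&(abs(r[...,1])<45)&(r[...,0]>190)&(r[...,0]<290)
    print(t,m.sum(),np.percentile(x,[2,10,25,50,75,90,98]).round(1),'face(z<40)',np.round(np.median(x[Z[m]<40]),1),'blue',np.percentile(r[b][:,0]+115,[5,50,95]).round(1))
E
```

```text
ledge x 221.0 y -0.25 Fslide -4.26 Fn -0.8 T [-0.75 -0.13  0.04]
t 11.8 pos [501.8 111.4  50.6] yaw 99.76 shift cm [ 1.7  -0.02 -0.  ] rotvec deg [0.02 0.01 0.02] F [ 1.51 -4.07 -0.44] w 13.4 g 49.7
235 [(0, 342, 25), (8, 339, 26), (16, 336, 25), (24, 332, 25), (32, 329, 26), (40, 325, 26), (48, 322, 25), (56, 318, 24), (64, 314, 27), (72, 311, 25), (80, 307, 26), (88, 302, 39), (96, 299, 33)]
260 [(0, 343, 25), (8, 339, 24), (16, 336, 25), (24, 332, 26), (32, 329, 26), (40, 325, 25), (48, 321, 27), (56, 318, 25), (64, 314, 26), (72, 311, 25), (80, 307, 25), (88, 302, 39), (96, 299, 34)]
285 [(0, 342, 25), (8, 339, 25), (16, 336, 26), (24, 332, 24), (32, 329, 26), (40, 325, 25), (48, 322, 24), (56, 318, 26), (64, 314, 24), (72, 311, 26), (80, 307, 25), (88, 302, 40), (96, 299, 33)]
310 [(8, 339, 25), (16, 336, 25), (24, 333, 24), (32, 329, 26), (40, 325, 27), (48, 322, 26), (56, 318, 26), (64, 314, 26), (72, 311, 26), (80, 307, 26), (88, 302, 40), (96, 299, 33)]
335 [(0, 343, 25), (8, 339, 25), (16, 336, 25), (24, 332, 25), (32, 329, 26), (40, 325, 26), (48, 322, 26), (56, 318, 26), (64, 314, 25), (72, 311, 26), (80, 307, 25), (88, 302, 40), (96, 299, 33)]
360 [(0, 342, 26), (8, 339, 26), (16, 335, 26), (24, 333, 24), (32, 329, 25), (40, 325, 26), (48, 322, 26), (56, 318, 26), (64, 315, 25), (72, 311, 27), (80, 307, 26), (88, 302, 40), (96, 299, 35)]
385 [(0, 342, 25), (8, 339, 26), (16, 336, 26), (24, 332, 25), (32, 329, 25), (40, 325, 25), (48, 322, 26), (56, 318, 25), (64, 314, 25), (72, 311, 26), (80, 307, 26), (88, 302, 39), (96, 299, 34)]
s0 141 [342.3 345.2 347.  349.2 351.9 354.9 360.8] face(z<40) 350.1 blue [353.8 361.3 371.6]
d0 111 [339.1 342.4 343.7 348.  352.2 355.7 357.4] face(z<40) 346.3 blue [355.1 364.3 373.3]
```

Emit:
jog_arm:
  plan:
    - {"tx": 0.3, "ty": 0, "tz": 0, "wx": 0, "wy": 0, "wz": 0, "gripper": 0}
    - {"tx": 0.7, "ty": 0, "tz": 0, "wx": 0, "wy": 0, "wz": 0, "gripper": 0}
    - {"tx": 1.1, "ty": -0.02, "tz": 0, "wx": 0, "wy": 0, "wz": 0, "gripper": 0}
    - {"tx": 1.5, "ty": -0.02, "tz": 0, "wx": 0, "wy": 0, "wz": 0, "gripper": 0}
    - {"tx": 1.9, "ty": -0.02, "tz": 0, "wx": 0, "wy": 0, "wz": 0, "gripper": 0}
    - {"tx": 2.3, "ty": -0.02, "tz": 0, "wx": 0, "wy": 0, "wz": 0, "gripper": 0}
    - {"tx": 2.5, "ty": -0.02, "tz": 0, "wx": 0, "wy": 0, "wz": 0, "gripper": 0}
    - {"tx": 2.6, "ty": -0.02, "tz": 0, "wx": 0, "wy": 0, "wz": 0, "gripper": 0}

```text
time: 12.52
ee_pos: [497.1, 137.0, 50.6]
ee_rot: [0.644, 0.765, 0.0, 0.0]
force: [0.7, -6.0, 2.3]
width: 13.2
gripper_force: 50.1
```

```bash
python3 - <<'E'
from h import *
rep(252)
c=snap('wrist','w4');W=cloud(c)
r=(W-E0)@np.c_[D,N];Z=W[...,2]
for u in (240,285,385):
    print(u,[(v,int(r[v,u,0]+115),int(Z[v,u])) for v in range(0,100,4) if Z[v,u]==Z[v,u]])
E
```

```text
ledge x 247.0 y 0.1 Fslide -6.05 Fn 0.36 T [-0.97 -0.21  0.03]
t 12.52 pos [497.1 137.   50.6] yaw 99.77 shift cm [ 0.5   0.01 -0.  ] rotvec deg [0.   0.   0.03] F [ 0.67 -6.02  2.32] w 13.2 g 50.1
240 [(0, 359, 58), (4, 358, 57), (8, 358, 52), (12, 357, 50), (16, 355, 51), (20, 354, 52), (24, 352, 51), (28, 351, 51), (32, 349, 51), (36, 348, 51), (40, 348, 45), (44, 347, 37), (48, 348, 25), (52, 346, 25), (56, 344, 26), (60, 342, 25), (64, 340, 26), (68, 339, 25), (72, 337, 25), (76, 335, 25), (80, 333, 26), (84, 330, 39), (88, 328, 38), (92, 327, 38), (96, 325, 33)]
285 [(0, 359, 58), (4, 358, 56), (8, 358, 52), (12, 357, 51), (16, 355, 52), (20, 354, 51), (24, 353, 51), (28, 351, 51), (32, 349, 52), (36, 348, 51), (40, 347, 46), (44, 347, 38), (48, 348, 26), (52, 346, 25), (56, 344, 26), (60, 342, 27), (64, 340, 26), (68, 339, 24), (72, 337, 25), (76, 335, 26), (80, 333, 26), (84, 330, 38), (88, 328, 40), (92, 327, 38), (96, 325, 33)]
385 [(0, 359, 58), (4, 358, 58), (8, 358, 54), (12, 357, 51), (16, 355, 51), (20, 354, 51), (24, 352, 52), (28, 351, 52), (32, 350, 51), (36, 348, 51), (40, 348, 46), (44, 348, 37), (48, 348, 26), (52, 346, 25), (56, 344, 24), (60, 342, 26), (64, 340, 26), (68, 339, 25), (72, 337, 26), (76, 335, 25), (80, 333, 25), (84, 330, 39), (88, 328, 39), (92, 327, 39), (96, 325, 34)]
```

Emit:
jog_arm:
  plan:
    - {"tx": 0.2, "ty": 0, "tz": 0, "wx": 0, "wy": 0, "wz": 0, "gripper": 0}
    - {"tx": 0.5, "ty": 0, "tz": 0, "wx": 0, "wy": 0, "wz": 0, "gripper": 0}
    - {"tx": 0.8, "ty": 0, "tz": 0, "wx": 0, "wy": 0, "wz": 0, "gripper": 0}
    - {"tx": 1.0, "ty": 0, "tz": 0, "wx": 0, "wy": 0, "wz": 0, "gripper": 0}
    - {"tx": 1.15, "ty": 0, "tz": 0, "wx": 0, "wy": 0, "wz": 0, "gripper": 0}
    - {"tx": 1.25, "ty": 0, "tz": 0, "wx": 0, "wy": 0, "wz": 0, "gripper": 0}

```text
time: 13.07
ee_pos: [495.0, 148.9, 50.5]
ee_rot: [0.645, 0.765, -0.0, 0.0]
force: [0.4, -4.7, 2.5]
width: 13.4
gripper_force: 50.2
```

Emit:
jog_arm:
  plan:
    - {"tx": 0.04, "ty": 0, "tz": 0, "wx": 0, "wy": 0, "wz": 0, "gripper": 0}
    - {"tx": 0.08, "ty": 0, "tz": 0, "wx": 0, "wy": 0, "wz": 0, "gripper": 0}

```text
time: 13.23
ee_pos: [494.8, 149.6, 50.5]
ee_rot: [0.645, 0.765, -0.0, 0.0]
force: [1.4, -6.0, 2.4]
width: 13.2
gripper_force: 50.2
```

```bash
python3 - <<'E'
from h import *
rep(262)
c=snap('wrist','w5');W=cloud(c)
r=(W-E0)@np.c_[D,N];Z=W[...,2]
for u in (240,385):
    print(u,[(v,round(r[v,u,0]+115,1),int(Z[v,u])) for v in range(50,100,3) if Z[v,u]==Z[v,u]])
E
```

```text
ledge x 259.8 y 0.16 Fslide -6.12 Fn -0.37 T [-1.   -0.17  0.03]
t 13.23 pos [494.8 149.6  50.5] yaw 99.73 shift cm [ 0.22  0.02 -0.  ] rotvec deg [-0.    0.01 -0.01] F [ 1.4  -5.97  2.42] w 13.2 g 50.2
240 [(50, np.float64(356.0), 52), (53, np.float64(355.0), 50), (56, np.float64(353.8), 51), (59, np.float64(352.5), 52), (62, np.float64(351.3), 52), (65, np.float64(350.3), 50), (68, np.float64(349.2), 50), (71, np.float64(348.0), 50), (74, np.float64(348.0), 37), (77, np.float64(347.6), 25), (80, np.float64(346.2), 24), (83, np.float64(343.8), 39), (86, np.float64(342.6), 38), (89, np.float64(341.2), 40), (92, np.float64(339.9), 39), (95, np.float64(338.7), 33), (98, np.float64(337.3), 33)]
385 [(50, np.float64(356.0), 52), (53, np.float64(354.8), 52), (56, np.float64(353.9), 51), (59, np.float64(352.7), 51), (62, np.float64(351.4), 51), (65, np.float64(350.4), 50), (68, np.float64(349.0), 52), (71, np.float64(348.1), 50), (74, np.float64(348.0), 37), (77, np.float64(347.7), 24), (80, np.float64(346.3), 24), (83, np.float64(343.8), 41), (86, np.float64(342.6), 39), (89, np.float64(341.2), 40), (92, np.float64(340.0), 38), (95, np.float64(338.8), 33), (98, np.float64(337.4), 32)]
```

Emit:
jog_arm:
  plan:
    - {"tx": 0.04, "ty": 0.01, "tz": 0, "wx": 0, "wy": 0, "wz": 0, "gripper": 0}
    - {"tx": 0.08, "ty": 0.01, "tz": 0, "wx": 0, "wy": 0, "wz": 0, "gripper": 0}
    - {"tx": 0.12, "ty": 0.01, "tz": 0, "wx": 0, "wy": 0, "wz": 0, "gripper": 0}
    - {"tx": 0.15, "ty": 0.01, "tz": 0, "wx": 0, "wy": 0, "wz": 0, "gripper": 0}

```text
time: 13.62
ee_pos: [494.7, 151.0, 50.5]
ee_rot: [0.645, 0.765, -0.0, 0.0]
force: [0.5, -5.5, 2.3]
width: 13.2
gripper_force: 50.2
```

Emit:
jog_arm:
  plan:
    - {"tx": 0.02, "ty": 0, "tz": 0, "wx": 0, "wy": 0, "wz": 0, "gripper": 0}
    - {"tx": 0.04, "ty": 0, "tz": 0, "wx": 0, "wy": 0, "wz": 0, "gripper": 0}

```text
time: 13.78
ee_pos: [494.6, 151.4, 50.5]
ee_rot: [0.645, 0.764, -0.0, 0.0]
force: [0.3, -5.3, 3.4]
width: 13.4
gripper_force: 50.2
```

Emit:
jog_arm:
  plan:
    - {"tx": 0.02, "ty": 0, "tz": 0, "wx": 0, "wy": 0, "wz": 0, "gripper": 0}
    - {"tx": 0.04, "ty": 0, "tz": 0, "wx": 0, "wy": 0, "wz": 0, "gripper": 0}

```text
time: 13.95
ee_pos: [494.5, 151.8, 50.5]
ee_rot: [0.645, 0.765, -0.0, 0.0]
force: [1.2, -5.6, 2.7]
width: 13.1
gripper_force: 50.2
```

Emit:
jog_arm:
  plan:
    - {"tx": 0.02, "ty": 0, "tz": 0, "wx": 0, "wy": 0, "wz": 0, "gripper": 0}
    - {"tx": 0.04, "ty": 0, "tz": 0, "wx": 0, "wy": 0, "wz": 0, "gripper": 0}

```text
time: 14.12
ee_pos: [494.5, 152.2, 50.6]
ee_rot: [0.645, 0.765, -0.0, 0.0]
force: [1.0, -5.3, 1.5]
width: 13.5
gripper_force: 50.2
```

Emit:
jog_arm:
  plan:
    - {"tx": 0.02, "ty": 0, "tz": 0, "wx": 0, "wy": 0, "wz": 0, "gripper": 0}
    - {"tx": 0.04, "ty": 0, "tz": 0, "wx": 0, "wy": 0, "wz": 0, "gripper": 0}

```text
time: 14.28
ee_pos: [494.4, 152.5, 50.5]
ee_rot: [0.645, 0.764, -0.0, 0.0]
force: [0.2, -5.0, 2.8]
width: 13.5
gripper_force: 50.2
```

Emit:
jog_arm:
  plan:
    - {"tx": 0.02, "ty": 0, "tz": 0, "wx": 0, "wy": 0, "wz": 0, "gripper": 0}
    - {"tx": 0.04, "ty": 0, "tz": 0, "wx": 0, "wy": 0, "wz": 0, "gripper": 0}

```text
time: 14.45
ee_pos: [494.4, 152.8, 50.5]
ee_rot: [0.645, 0.764, -0.0, 0.0]
force: [2.0, -7.6, 2.9]
width: 13.5
gripper_force: 50.2
```

Emit:
jog_arm:
  plan:
    - {"tx": 0.01, "ty": 0, "tz": 0, "wx": 0, "wy": 0, "wz": 0, "gripper": 0}
    - {"tx": 0.03, "ty": 0, "tz": 0, "wx": 0, "wy": 0, "wz": 0, "gripper": 0}

```text
time: 14.62
ee_pos: [494.4, 152.8, 50.5]
ee_rot: [0.645, 0.764, -0.0, 0.0]
force: [1.1, -10.2, 1.9]
width: 13.5
gripper_force: 50.2
```

Emit:
jog_arm:
  plan:
    - {"tx": 0.01, "ty": 0, "tz": 0, "wx": 0, "wy": 0, "wz": 0, "gripper": 0}
    - {"tx": 0.03, "ty": 0, "tz": 0, "wx": 0, "wy": 0, "wz": 0, "gripper": 0}
    - {"tx": 0.03, "ty": 0, "tz": 0, "wx": 0, "wy": 0, "wz": 0, "gripper": 0}
    - {"tx": 0.03, "ty": 0, "tz": 0, "wx": 0, "wy": 0, "wz": 0, "gripper": 0}

```text
time: 14.95
ee_pos: [494.4, 152.8, 50.6]
ee_rot: [0.645, 0.764, -0.0, 0.0]
force: [1.7, -10.2, 2.6]
width: 13.1
gripper_force: 50.2
```

```bash
python3 - <<'E'
from h import *
rep(263)
c=snap('wrist','w6')
E
```

```text
ledge x 263.0 y 0.05 Fslide -10.38 Fn 0.09 T [-1.89 -0.32  0.03]
t 14.95 pos [494.4 152.8  50.6] yaw 99.69 shift cm [-0.    0.01  0.  ] rotvec deg [ 0.01  0.05 -0.05] F [  1.67 -10.25   2.65] w 13.1 g 50.2
```

View pics/w6.png

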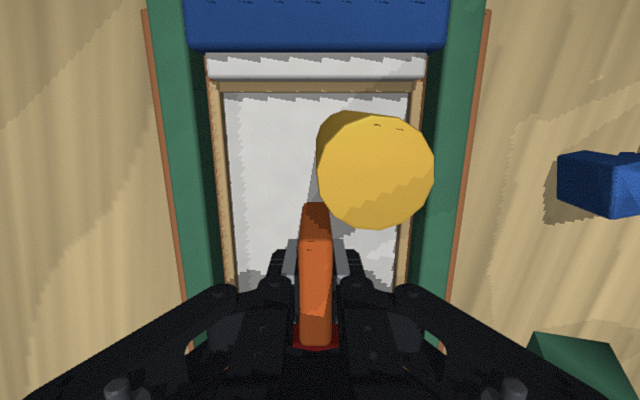

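The tray front is seated against the white buffer at row ≈82 and the cylinder is standing. I'll press slightly more so the contact is surely above 3 N.

Emit:
jog_arm:
  plan:
    - {"tx": 0.02, "ty": 0, "tz": 0, "wx": 0, "wy": 0, "wz": 0, "gripper": 0}
    - {"tx": 0.03, "ty": 0, "tz": 0, "wx": 0, "wy": 0, "wz": 0, "gripper": 0}
    - {"tx": 0.03, "ty": 0, "tz": 0, "wx": 0, "wy": 0, "wz": 0, "gripper": 0}

```text
time: 15.25
ee_pos: [494.4, 152.8, 50.6]
ee_rot: [0.645, 0.764, -0.0, 0.0]
force: [2.5, -10.3, 3.5]
width: 13.5
gripper_force: 50.2
```

Emit:
jog_arm:
  plan:
    - {"tx": 0.03, "ty": 0, "tz": 0, "wx": 0, "wy": 0, "wz": 0, "gripper": 0}
    - {"tx": 0.05, "ty": 0, "tz": 0, "wx": 0, "wy": 0, "wz": 0, "gripper": 0}
    - {"tx": 0.05, "ty": 0, "tz": 0, "wx": 0, "wy": 0, "wz": 0, "gripper": 0}

```text
time: 15.5
ee_pos: [494.4, 152.8, 50.6]
ee_rot: [0.645, 0.764, -0.0, 0.001]
force: [2.8, -13.7, 3.3]
width: 13.1
gripper_force: 50.2
```

```bash
python3 - <<'E'
from h import *
rep(263)
E
```

```text
ledge x 263.1 y 0.05 Fslide -13.98 Fn -0.49 T [-2.69 -0.49  0.14]
t 15.5 pos [494.4 152.8  50.6] yaw 99.65 shift cm [-0.01  0.    0.  ] rotvec deg [ 0.01  0.09 -0.09] F [  2.84 -13.69   3.26] w 13.1 g 50.2
```

Emit:
jog_arm:
  plan:
    - {"tx": 0, "ty": 0, "tz": 0, "wx": 0, "wy": 0, "wz": 0, "gripper": 0}
    - {"tx": 0, "ty": 0, "tz": 0, "wx": 0, "wy": 0, "wz": 0, "gripper": 0}
    - {"tx": 0, "ty": 0, "tz": 0, "wx": 0, "wy": 0, "wz": 0, "gripper": 0}
    - {"tx": 0, "ty": 0, "tz": 0, "wx": 0, "wy": 0, "wz": 0, "gripper": 0}
    - {"tx": -0.04, "ty": 0, "tz": 0, "wx": 0, "wy": 0, "wz": 0, "gripper": 0}
    - {"tx": -0.08, "ty": 0, "tz": 0, "wx": 0, "wy": 0, "wz": 0, "gripper": 0}
    - {"tx": -0.08, "ty": 0, "tz": 0, "wx": 0, "wy": 0, "wz": 0, "gripper": 0}

```text
time: 16.08
ee_pos: [494.4, 152.8, 50.5]
ee_rot: [0.645, 0.764, -0.0, 0.0]
force: [1.9, -9.8, 3.1]
width: 13.3
gripper_force: 50.1
```

Emit:
jog_arm:
  plan:
    - {"tx": -0.05, "ty": 0, "tz": 0, "wx": 0, "wy": 0, "wz": 0, "gripper": 0}
    - {"tx": -0.1, "ty": 0, "tz": -0.01, "wx": 0, "wy": 0, "wz": 0, "gripper": 0}
    - {"tx": -0.1, "ty": 0, "tz": -0.01, "wx": 0, "wy": 0, "wz": 0, "gripper": 0}
  newtons: 20

```text
time: 16.33
ee_pos: [494.4, 152.8, 50.5]
ee_rot: [0.645, 0.765, -0.0, 0.0]
force: [1.8, -3.8, -1.5]
width: 13.5
gripper_force: 49.5
```

Emit:
jog_arm:
  plan:
    - {"tx": 0, "ty": 0, "tz": 0, "wx": 0, "wy": 0, "wz": 0, "gripper": 0.2}
    - {"tx": 0, "ty": 0, "tz": 0, "wx": 0, "wy": 0, "wz": 0, "gripper": 0.25}
    - {"tx": 0, "ty": 0, "tz": 0, "wx": 0, "wy": 0, "wz": 0, "gripper": 0.3}
    - {"tx": 0, "ty": 0, "tz": 0, "wx": 0, "wy": 0, "wz": 0, "gripper": 0.4}
    - {"tx": 0, "ty": 0, "tz": 0, "wx": 0, "wy": 0, "wz": 0, "gripper": 0.45}
    - {"tx": 0, "ty": 0, "tz": 0, "wx": 0, "wy": 0, "wz": 0, "gripper": 0.45}

```text
time: 16.83
ee_pos: [494.4, 152.9, 50.6]
ee_rot: [0.644, 0.765, -0.0, -0.0]
force: [0.5, -1.3, 0.7]
width: 38.2
gripper_force: 0.0
```

```bash
python3 - <<'E'
from h import *
rep(263)
E
```

```text
ledge x 263.2 y 0.06 Fslide -1.32 Fn -0.25 T [ 0.   -0.02 -0.03]
t 16.83 pos [494.4 152.9  50.6] yaw 99.75 shift cm [-0.02  0.01 -0.  ] rotvec deg [-0.   -0.    0.01] F [ 0.47 -1.26  0.66] w 38.2 g 0.0
```

Released cleanly. I'm lifting straight up.

Emit:
jog_arm:
  plan:
    - {"tx": 0, "ty": 0, "tz": -0.8, "wx": 0, "wy": 0, "wz": 0, "gripper": 0.45}
    - {"tx": 0, "ty": 0, "tz": -2, "wx": 0, "wy": 0, "wz": 0, "gripper": 0.45}
    - {"tx": 0, "ty": 0, "tz": -4, "wx": 0, "wy": 0, "wz": 0, "gripper": 0.45}
    - {"tx": 0, "ty": 0, "tz": -6.5, "wx": 0, "wy": 0, "wz": 0, "gripper": 0.45}
    - {"tx": 0, "ty": 0, "tz": -9, "wx": 0, "wy": 0, "wz": 0, "gripper": 0.45}
    - {"tx": 0, "ty": 0, "tz": -12, "wx": 0, "wy": 0, "wz": 0, "gripper": 0.45}
    - {"tx": 0, "ty": 0, "tz": -14, "wx": 0, "wy": 0, "wz": 0, "gripper": 0.45}
    - {"tx": 0, "ty": 0, "tz": -15, "wx": 0, "wy": 0, "wz": 0, "gripper": 0.45}

```text
time: 17.5
ee_pos: [495.4, 152.8, 204.0]
ee_rot: [0.645, 0.764, 0.002, 0.0]
force: [0.5, -0.2, 0.8]
width: 38.4
gripper_force: 0.0
```

```bash
python3 - <<'E'
from h import *
rep(263)
c=snap('wrist','w7');W=cloud(c);hsv=cv2.cvtColor(c['pixels'],cv2.COLOR_RGB2HSV).astype(int);H,S=hsv[...,0],hsv[...,1];Z=W[...,2];r=(W-E0)@np.c_[D,N]
m=(Z>72)&(Z<95)&(H<16)&(S>120)&(abs(r[...,1])<15)&(abs(r[...,0]-148)<30);b=cv2.minAreaRect(r[m].astype(np.float32));print('fin',b)
E
```

```text
ledge x 262.9 y -0.92 Fslide -0.33 Fn -0.45 T [-0.02 -0.03 -0.01]
t 17.5 pos [495.4 152.8 204. ] yaw 99.71 shift cm [ 0.01 -0.09 -0.  ] rotvec deg [ 0.18 -0.1  -0.03] F [ 0.5  -0.25  0.84] w 38.4 g 0.0
fin ((148.37559509277344, 0.18295049667358398), (49.52223205566406, 13.314474105834961), 0.2552521228790283)
```

View pics/w7.png

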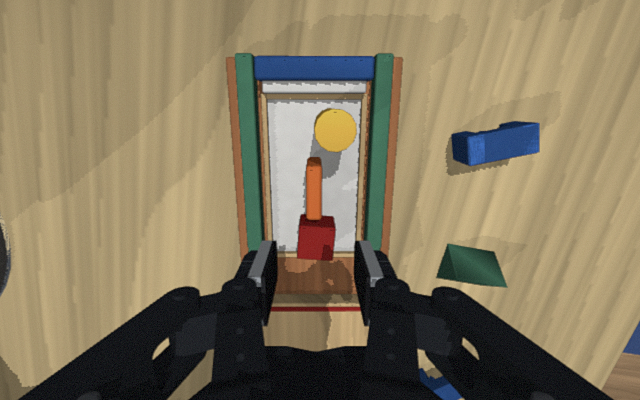

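The tray sits home against the buffer at row ≈92, straight between the rails. The cylinder at (335,130) and the cube at (316,237) are standing, and the arches and prism show no sign of having been moved.

```bash
python3 -c "
from rig import manip
print(manip.job_done())"
```

```text
the job is handed in; nothing more can be done
None
```

I handed the job in at about 17.5 s, though the interface gave no verdict. The tray is on the bay floor between the rails, pressed home against the buffer and released, with the cylinder and cube still standing.

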